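# Fetch the square jar from the latched dispensing carousel

### The job

Lift the latch bar of the dispensing carousel by its thumb tab out of its catch and swing the shutter wide open, clear of the window; only then turn the turntable by its grip bar until the square-sided jar stands under the open window. Take the jar out through the window and set it down gently, upright, in the grey order tray. Leave the other three packs standing in the carousel and do not disturb the carton in the tray, the spray bottle or the glove box.

Things in the scene. Friction and masses are not known exactly. Their poses are not given: they have to be found in the camera images.
- housing: Fixed carousel housing: grey round foot, four corner posts, clear cover plate 360 x 360 mm, 5 mm thick, top 124 mm above the table. Origin: on the table, on the vertical axis that turntable and shutter share; -x is its front (towards the robot), z up. The window in the cover spans x -168..-55, y -65..65 mm.
- window (a point): Centre of the window, 112 mm in front of the vertical axis, at the height of the cover's top (124 mm). Fixed to the housing.
- catch_gap (a point): Middle of the 20 mm gap between the two fixed steel catch ears, at their top (154 mm above the table), 177 mm in front of the axis. Each ear is 10 (radially) x 7 x 30 mm and stands on the cover's front strip.
- shutter (a joint): Angle of the aluminium shutter plate over the window (130 radially x 136 x 5 mm, top 132 mm above the table), turning about the housing's vertical axis. 0 closed; grows anticlockwise seen from above (the tab swings from the front to the housing's -y side) to 1.7; wide open, clear of the window, is above 1.2. Friction (0.12 N m) keeps it where it is left.
- latch (a joint): Angle of the steel latch bar (140 x 12 x 10 mm, 0.14 kg) lying radially on the shutter, on a level pin 55 mm from the vertical axis, 139 mm above the table. 0: down, its end between the catch ears, shutter locked; 0.5: fully lifted; above 0.2 its end clears the ears. Falls by gravity when let go: hold it up until the shutter has turned 0.3.
- thumb_tab (a point): Grip point on the upright thumb tab of the latch bar: steel plate 26 mm radially, 12 mm thick across the bar, top 179 mm and this point 165 mm above the table when down, 140 mm from the vertical axis. x axis along the bar towards the vertical axis, y across the thickness. Moves with latch and shutter.
- carousel (a joint): Angle of the grey turntable about the housing's axis, growing anticlockwise seen from above. Starts near 0, turns both ways to 7, light friction (0.06 N m), stays where left; packs just stand on it, so turn smoothly (about 1 rad/s). Radius 165 mm, floor 22 mm above the table, five equal compartments split by 45 mm high walls; at 0 one compartment faces the front.
- knob_grip (a point): Gripping point of the black grip bar that turns the turntable: 70 mm long (along this point's x axis), 16 mm thick (y), 150 to 186 mm above the table; this point lies on the vertical axis at 170 mm. Turns with the turntable.
- square_jar: The wanted pack: white jar with a square body 44 x 44 mm and 80 mm tall, a round cap (36 mm across, 12 mm) on top; 92 mm in all, about 0.22 kg. Origin: centre of its underside; x and y square to its flat sides, z up. It starts in one of the two rear compartments, about 112 mm from the axis, under the cover.
- round_jar: White round jar, 44 mm across, 92 mm tall, in the other rear compartment. Origin: centre of its underside, z up. Stays in the carousel.
- squat_jar: White low round jar, 62 mm across, 64 mm tall, in a side compartment. Origin: centre of its underside, z up. Stays in the carousel.
- flat_flask: White flat flask 38 x 62 mm, 76 mm tall with its small cap, in a side compartment. Origin: centre of its underside, z up. Stays in the carousel.
- order_tray: Fixed grey open tray 150 (x) x 240 (y) x 45 mm, walls and floor 4 mm. Origin: centre of its underside on the table. Its -y half is free, the carton lies in the +y half.
- carton: Cardboard carton 100 (x) x 60 (y) x 50 mm lying in the tray's +y half. Origin: centre of its underside.
- spray_bottle: White bottle 64 mm across and 150 mm tall standing on the bench to the right. Origin: centre of its underside.
- glove_box: Pale glove box 120 x 220 x 70 mm on the bench to the right. Origin: centre of its underside.

How it is judged:
On the way, in this order (a step that is already met when the one before it is completed fails the run):
1. the shutter is swung wide open (beyond 1.2 rad) (value of joint shutter above 1.2 rad), for 0.2 s.
2. the square jar has been brought under the open window, within 35 mm of its centre, still standing on the turntable (horizontal distance between square_jar and window below 0.035 m and height (world z) of square_jar below 0.03 m and value of joint shutter above 1.2 rad), for 0.2 s.
At the end, for the whole second after the job is handed in: The square jar stands upright (within 0.1 rad) and at rest on the floor of the order tray, inside its walls, released; the other three packs still stand on the turntable within 155 mm of its axis (x of square_jar in the frame of order_tray between -0.06 and 0.06 m and y of square_jar in the frame of order_tray between -0.105 and 0.105 m and height (world z) of square_jar below 0.012 m and angle between square_jar's own z axis and vertical below 0.1 rad and linear speed of square_jar below 0.02 m/s and contact force between square_jar and order_tray above 0.3 N and horizontal distance between each of round_jar, squat_jar, flat_flask and housing below 0.155 m and height (world z) of each of round_jar, squat_jar, flat_flask below 0.035 m and angle between each of round_jar, squat_jar, flat_flask's own z axis and vertical below 0.3 rad); the robot touches nothing.
It fails at once if the square jar is dropped or thrown into the tray (faster than 0.5 m/s close over its floor) (horizontal distance between square_jar and order_tray below 0.13 m and height (world z) of square_jar below 0.03 m and linear speed of square_jar above 0.5 m/s).
It fails at once if the square jar is tipped over (angle between square_jar's own z axis and vertical above 0.9 rad).
It fails at once if another pack is tipped over or lifted out (angle between any of round_jar, squat_jar, flat_flask's own z axis and vertical above 0.8 rad or height (world z) of any of round_jar, squat_jar, flat_flask above 0.07 m).
It fails at once if the carton, spray bottle or glove box is pushed more than 30 mm (distance of any of carton, spray_bottle, glove_box from where it was at the start of the episode above 0.03 m).
It also fails if it takes over 72 s, if anything falls off the work surface, if the arm or the gripper's body presses on something with over 40 N, if the wrist force passes 120 N, or if a joint passes its speed limit or range.

### The arm

A 7-joint arm with a two-finger parallel gripper is mounted at the origin on the work surface. World frame = base frame: x ahead of the robot, y to its left, z up, the work surface at z = 0. Lengths are in m, angles in rad, forces in N, time in s.
With the tool pointing down it reaches from about 0.4 to 0.875 m from the base axis. Payload 6.5 kg.
Tool frame: the origin (TCP) lies at the very end of the fingers, on their centre line; the grasp point (between the pads) lies 19 mm behind it; z points along the fingers, y is the direction in which the jaws open and shut (so a half turn about z gives the same grasp; the last joint's range is limited). The gripper opens to 88 mm and grips with 3 to 60 N. Pads are 18 mm wide; open, the fingers measure 123 mm over their backs; the gripper's body (75 mm by 187 mm) begins 45 mm behind the grasp point.
Start: joints at [-1.385, 0.536, -0.004, 1.538, 0.003, 1.067, -0.071], TCP at [0.162, 0.629, 0.239] pointing down, gripper open.
Joint ranges: [-2.7, 2.7], [-0.37, 2.16], [-1.27, 1.26], [0.24, 2.4], [-1.31, 4.45], [0.19, 1.91], [-2.76, 2.76]. Speed limits (rad/s): [2.39, 2.39, 3.14, 3.14, 3.14, 3.14, 3.14].

### API

Orientations are given as [roll, pitch, yaw] about the fixed x, y, z axes, in that order (R = Rz(yaw) Ry(pitch) Rx(roll)).
In Python, from bench import * gives the robot as it stands. The module is installed in compiled form; this text tells all that it offers.
- The arm moves only by the shell command python3 -m jog 'ROWS' [OPENING]. ROWS is JSON, a list of rows, each a list of 4 numbers: the shift along the tool's x, y, z in m, then the turn about the tool's z in rad. A call has 1 to 10 rows; each row is the pose to reach, as a shift and turn from the pose commanded when the call began, along the tool's axes at that moment; what a row does not reach only later rows make up. A row lasts 1/10 s, in which the tool goes at most 50 mm and 8.59 degrees, less where a joint would pass 70% of its speed; a pose out of reach is approached as far as the arm can. A call with a gripper value outside its range is refused whole. OPENING is the gripper command: -1 is fully open, 1 is shut, values between are in proportion, set as the call begins (- or left out, the last holds). The fingers move at their own pace and stop on an object; the grip force is fixed at half the most. Time passes only in rows, so rows that repeat a pose let the fingers close. It gives the time, the measured TCP pose, the force and the opening at its end, in the units of the state.
- state(): the state, without advancing time (a new reading comes with each control period).
- grab_frame(name): name is "scene" or "side" or "wrist"; returns (picture, depth): 480x640x3 uint8, red, green, blue; 480x640 float32, m along the optical axis (not along the pixel's ray), 0 where there is no reading.
- calibration(name): a dict with "fx", "fy", "cx", "cy" (pixels), "camera_from_world" (4x4, takes a point from world to camera coordinates). Camera axes: x right, y up, looking along -z (the intrinsics and any distortion apply to the point x, -y, -z); pixel columns grow to the right and rows downward; lengths in m; the calibration is good to about 2 mm. A picture is of the moment at which its call begins: read the wrist's pose just before it. calibration takes no time and is no camera call; for the wrist camera it gives the pose at the moment of the call.
- close_job(): hands the job in, once; it reports no verdict.
Trained networks look in the newest picture that a camera, given by its name, has taken for a name from the list of things; names that differ only in an ending like _2 or _b are one class to them, and where a whole thing is asked for, a point or a joint stands for the part that bears it (a point fixed in the world has none). Each returns a list of dicts, best first, with "confidence" (0 to 1); they miss things now and then, are a little off and sometimes report something else, mostly with a low value. They report only what shows in the picture. A call takes as long as a camera call.
- look_for(target, camera): "extent" ([centre column, centre row, width, height] in pixels, round what is visible of it).
- cut_out(target, camera): "pixels" (480x640 bool, what is visible of it) and "extent" ([centre column, centre row, width, height] in pixels, round what is visible of it).
- spot_point(target, camera): "point" ([column, row] in pixels: a listed point, or the origin of a listed thing).
The state is a dict: "clock": time; "qpos": joint angles; "dq": joint speeds; "effort": joint torques, N m; "position": TCP position; "ee_rot": TCP orientation; "force": force on the tool from outside, world axes, zero at the start; "wrist_torque": the same for the moment, N m; "opening": finger opening in m.
Only numpy, scipy, OpenCV 4.12 (cv2) and the standard library are available. Lean on these libraries where they do the work, as an engineer would, in place of code of your own. Each camera call takes 0.05 s, during which the arm holds its last target. There are 200 camera calls.

## Working session

There is one attempt and no reset: what is moved stays moved. The work goes in short steps, Python scripts to look and compute and a shell command to move; the robot and the scene stay as the last step left them, time stands still between calls to the robot, and variables do not carry over. Pictures are saved under pics/ and viewed, about 8 in all and at most 12, crops included, and the job is handed in when it is done.

```bash
mkdir -p pics; cat > h.py <<'E'
from bench import *
import numpy as np, cv2
from scipy.spatial.transform import Rotation as R
def world(cam,u,v,d,C=None):
    C=C or calibration(cam)
    p=np.array([(u-C["cx"])/C["fx"]*d,-(v-C["cy"])/C["fy"]*d,-d,1])
    return (np.linalg.inv(np.array(C["camera_from_world"]))@p)[:3]
def onplane(cam,u,v,z,C=None):
    C=C or calibration(cam)
    a=world(cam,u,v,.1,C);b=world(cam,u,v,1.,C)
    return a+(b-a)*(z-a[2])/(b[2]-a[2])
def pix(cam,P,C=None):
    C=C or calibration(cam)
    q=np.array(C["camera_from_world"])@np.append(P,1)
    return np.array([C["cx"]+C["fx"]*q[0]/-q[2],C["cy"]-C["fy"]*q[1]/-q[2]])
def save(n,im): cv2.imwrite(f"pics/{n}.png",cv2.cvtColor(im,cv2.COLOR_RGB2BGR))
E
python3 - <<'E'
from h import *
s=state();print(s)
for c in("scene","side"):
    im,d=grab_frame(c);save(c+"0",im)
    C=calibration(c);print(c,C.keys(),np.linalg.inv(np.array(C["camera_from_world"]))[:3,3])
    for t,z in(("housing",0),("window",.124),("catch_gap",.154),("thumb_tab",.165),("knob_grip",.17),("square_jar",.022),("round_jar",.022),("squat_jar",.022),("flat_flask",.022),("order_tray",0),("carton",.004),("spray_bottle",0),("glove_box",0)):
        r=spot_point(t,c)
        for q in r[:2]:
            u,v=q["point"];print(c,t,round(q["confidence"],2),[round(x) for x in(u,v)],onplane(c,u,v,z,C).round(3))
E
```

```text
{'clock': 0.0, 'qpos': array([-1.38519024,  0.53717859, -0.00441119,  1.53881118,  0.0026159 ,
        1.06729009, -0.07120933]), 'dq': array([-0.00179707,  0.00107585,  0.00021839,  0.00141307, -0.00032505,
        0.00028341,  0.00213251]), 'effort': array([ 4.23237216e-04, -5.70988441e+01,  9.90474969e-01, -2.51591277e+01,
       -5.63450251e-02,  1.79349852e-02,  1.36683439e-04]), 'position': array([0.16183963, 0.62892683, 0.23785543]), 'ee_rot': array([-3.13991766e+00,  1.51430269e-04,  2.88983326e+00]), 'force': array([ 0.23929922, -0.15539037, -0.52127025]), 'wrist_torque': array([ 0.01207835,  0.0318165 , -0.0599941 ]), 'opening': 0.08850601349256428}
scene dict_keys(['fx', 'fy', 'cx', 'cy', 'camera_from_world']) [1.51321217 0.46162889 0.92078161]
scene housing 0.94 [310, 297] [0.637 0.002 0.   ]
scene window 0.62 [320, 225] [ 0.529 -0.028  0.124]
scene window 0.35 [160, 229] [ 0.711 -0.343  0.124]
scene catch_gap 0.62 [327, 198] [ 0.462 -0.044  0.154]
scene thumb_tab 0.84 [323, 204] [ 0.503 -0.035  0.165]
scene knob_grip 0.66 [307, 244] [0.658 0.006 0.17 ]
scene square_jar 0
[... 430 characters left out ...]
.61408542 0.95837948]
side housing 0.95 [312, 270] [0.633 0.005 0.   ]
side window 0.73 [356, 248] [ 0.519 -0.034  0.124]
side catch_gap 0.86 [378, 246] [ 0.463 -0.041  0.154]
side thumb_tab 0.66 [362, 237] [ 0.508 -0.04   0.165]
side knob_grip 0.83 [310, 228] [0.631 0.002 0.17 ]
side knob_grip 0.41 [314, 296] [0.512 0.169 0.17 ]
side square_jar 0.65 [399, 182] [ 0.574 -0.431  0.022]
side squat_jar 0.5 [309, 297] [0.582 0.094 0.022]
side order_tray 0.94 [274, 425] [0.478 0.397 0.   ]
side carton 0.6 [258, 459] [0.466 0.469 0.004]
side spray_bottle 0.77 [434, 220] [ 0.417 -0.347  0.   ]
side glove_box 0.68 [397, 177] [ 0.6   -0.475  0.   ]
side glove_box 0.62 [434, 219] [ 0.418 -0.351  0.   ]
```

View pics/scene0.png

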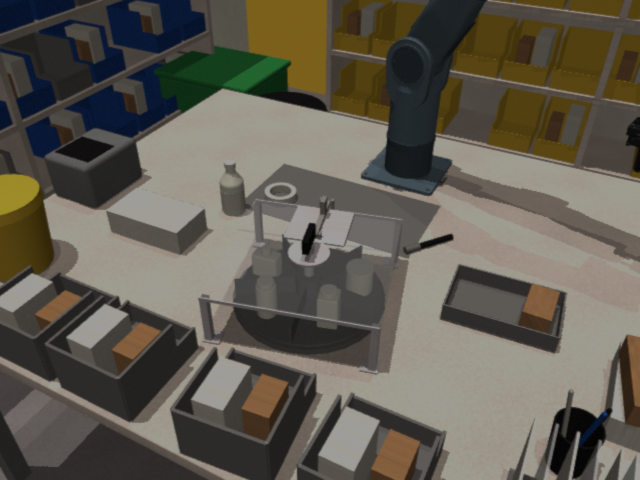

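View pics/side0.png

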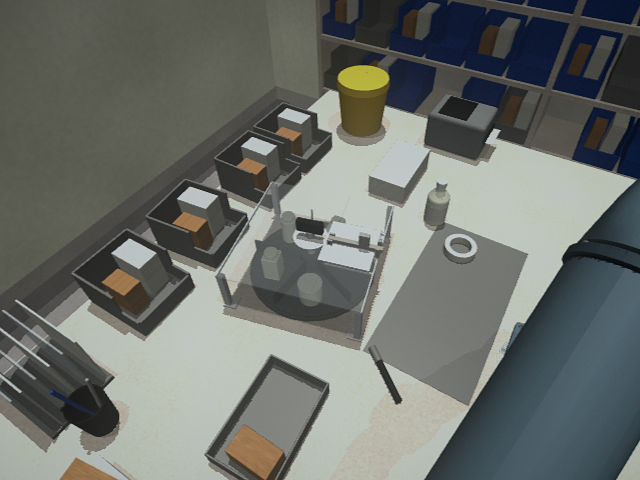

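The scene view shows the carousel at about (310,270), the knob at (308,240), the tab at (323,205) and the square jar at (329,305). The tray is on the robot's left at (503,308). The estimates agree on the housing axis, about (0.635, 0.003) with yaw 0.25. I'll move over the tab next.

```bash
python3 -m jog '[[-0.03,-0.035,-0.02,0.14],[-0.067,-0.075,-0.03,0.28],[-0.1,-0.112,-0.04,0.42],[-0.133,-0.15,-0.04,0.56],[-0.167,-0.187,-0.04,0.7],[-0.2,-0.225,-0.04,0.84],[-0.233,-0.262,-0.04,0.98],[-0.267,-0.3,-0.04,1.12],[-0.3,-0.337,-0.04,1.26],[-0.32,-0.36,-0.04,1.35]]' -1; python3 - <<'E'
from h import *
s=state();p=s["position"];y=s["ee_rot"][2];d=np.array([.503,-.038,.27])-p
print(p,s["ee_rot"]);print(d[0]*np.cos(y)+d[1]*np.sin(y),d[0]*np.sin(y)-d[1]*np.cos(y),-d[2],y-.25)
E
```

```text
clock: 2.4
position: [0.3832, 0.1983, 0.2791]
ee_rot: [3.141, -0.001, 1.532]
force: [0.8, 0.5, 0.7]
opening: 0.0883
[0.38321747 0.19828707 0.27911706] [ 3.14085287e+00 -6.64234003e-04  1.53245383e+00]
-0.23152177094440665 0.12875210534354695 0.009117061756575062 1.282453834430346
```

```bash
python3 -m jog '[[-0.025,0.014,0,0.14],[-0.055,0.03,0,0.28],[-0.085,0.047,0,0.42],[-0.115,0.064,0.0,0.56],[-0.145,0.08,0,0.7],[-0.175,0.097,0,0.84],[-0.205,0.114,0,0.98],[-0.225,0.125,0,1.12],[-0.231,0.129,0,1.26],[-0.231,0.129,0,1.28]]' -1; cat > look.py <<'E'
from h import *
import sys
C=calibration("wrist");im,d=grab_frame("wrist");save(sys.argv[1],im)
s=state();print(s["position"].round(4),s["ee_rot"].round(3),s["opening"])
cams=("wrist","scene","side")
H=dict(window=.124,catch_gap=.154,thumb_tab=.165,knob_grip=.17,square_jar=.022,round_jar=.022,squat_jar=.022,flat_flask=.022,housing=0,order_tray=0)
for c in sys.argv[2].split(","):
    if c!="wrist": C=calibration(c);im,d=grab_frame(c);save(sys.argv[1]+c,im)
    for t in sys.argv[3].split(","):
        for q in spot_point(t,c)[:2]:
            u,v=q["point"];print(c,t,round(q["confidence"],2),round(u),round(v),onplane(c,u,v,H[t],C).round(4))
E
python3 look.py w1 wrist,scene,side window,catch_gap,thumb_tab,knob_grip,square_jar
```

```text
clock: 3.4
position: [0.5043, -0.035, 0.2788]
ee_rot: [3.141, -0.0, 0.255]
force: [0.1, -0.4, 0.1]
opening: 0.0883
[ 0.504  -0.0339  0.2787] [3.141 0.    0.259] 0.08812434281978983
wrist window 0.79 316 189 [ 0.5304 -0.0277  0.124 ]
wrist catch_gap 0.65 314 282 [ 0.466  -0.0432  0.154 ]
wrist thumb_tab 0.96 317 236 [ 0.5038 -0.0352  0.165 ]
wrist knob_grip 0.87 316 14 [6.383e-01 1.000e-04 1.700e-01]
scene window 0.89 321 226 [ 0.5334 -0.0234  0.124 ]
scene catch_gap 0.65 328 199 [ 0.4649 -0.0411  0.154 ]
scene thumb_tab 0.52 320 203 [ 0.5046 -0.0398  0.165 ]
scene knob_grip 0.83 307 239 [ 0.6449 -0.0014  0.17  ]
scene knob_grip 0.67 322 204 [ 0.5131 -0.0322  0.17  ]
scene square_jar 0.7 330 325 [0.7132 0.0896 0.022 ]
scene square_jar 0.62 309 298 [0.6589 0.0121 0.022 ]
side window 0.94 355 249 [ 0.5187 -0.0292  0.124 ]
side catch_gap 0.64 378 244 [ 0.4654 -0.0464  0.154 ]
side thumb_tab 0.91 363 235 [ 0.5088 -0.0465  0.165 ]
side knob_grip 0.56 308 224 [ 0.6431 -0.0058  0.17  ]
```

View pics/w1.png

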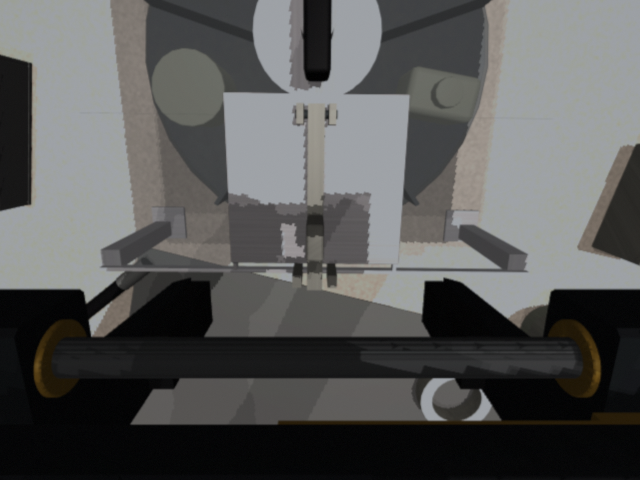

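The wrist view shows the bar running straight up and down at column 316. The tab is at (317,236), the catch ears at (314,272) and the knob at (317,40), so everything is in line with the tool yaw of 0.255. The axis comes out at about (0.639, 0). Next I'll descend on the tab and grip it.

```bash
python3 -m jog '[[0,0.001,0.03,0],[0,0.001,0.065,0],[0,0.001,0.1,0],[0,0.001,0.12,0],[0,0.001,0.13,0],[0,0.001,0.13,0]]' -1; python3 -m jog '[[0,0,0,0],[0,0,0,0],[0,0,0,0],[0,0,0,0],[0,0,0,0],[0,0,0,0],[0,0,0,0]]' 1
```

```text
clock: 4.9
position: [0.5037, -0.0348, 0.148]
ee_rot: [-3.142, 0.002, 0.26]
force: [0.8, -0.6, 0.9]
opening: 0.088
clock: 5.6
position: [0.5042, -0.0347, 0.1488]
ee_rot: [3.142, -0.0, 0.26]
force: [0.4, -0.2, 0.1]
opening: 0.034
```

```bash
python3 -m jog '[[0,0,0,0],[0,0,0,0],[0,0,0,0],[0,0,0,0],[0,0,0,0]]' 1; python3 -m jog '[[0.001,0,-0.005,0],[0.003,0,-0.01,0],[0.006,0,-0.015,0],[0.008,0,-0.02,0],[0.011,0,-0.025,0],[0.015,0,-0.03,0],[0.015,0,-0.03,0]]' 1;
```

```text
clock: 6.1
position: [0.5042, -0.0348, 0.1487]
ee_rot: [3.142, 0.0, 0.259]
force: [0.1, -0.3, -0.2]
opening: 0.012
clock: 6.8
position: [0.5183, -0.0312, 0.1793]
ee_rot: [-3.141, 0.001, 0.26]
force: [-5.3, -3.3, -0.3]
opening: 0.012
```

```bash
python3 -m jog '[[0.0006,0.0125,0,-0.1],[0.0025,0.0248,0,-0.2],[0.0056,0.0369,0,-0.3],[0.0099,0.0487,0,-0.4],[0.0153,0.0599,0,-0.5],[0.0218,0.0706,0,-0.6],[0.0294,0.0805,0,-0.7],[0.0379,0.0897,0,-0.8],[0.0473,0.0979,0,-0.9],[0.0575,0.1052,0,-1.0]]' 1
```

```text
clock: 7.8
position: [0.6012, -0.1185, 0.1791]
ee_rot: [-3.141, 0.001, 1.264]
force: [-4.3, -0.7, -1.0]
opening: 0.0119
```

```bash
python3 -m jog '[[0.0006,0.0125,0,-0.1],[0.0025,0.0248,0,-0.2],[0.0056,0.0369,0,-0.3],[0.0099,0.0487,0,-0.4],[0.0153,0.0599,0,-0.5],[0.0153,0.0599,0,-0.5]]' 1; python3 -m jog '[[-0.003,0,0.006,0],[-0.006,0,0.012,0],[-0.009,0,0.018,0],[-0.012,0,0.024,0],[-0.014,0,0.028,0],[-0.014,0,0.028,0]]' 1; python3 -m jog '[[0,0,0,0],[0,0,0,0],[0,0,0,0],[0,0,0,0],[0,0,0,0],[0,0,0,0]]' 0
```

```text
clock: 8.4
position: [0.6641, -0.1212, 0.1789]
ee_rot: [3.141, 0.0, 1.763]
force: [-3.6, -0.5, -0.4]
opening: 0.0117
clock: 9.0
position: [0.6651, -0.1351, 0.1498]
ee_rot: [-3.14, -0.001, 1.759]
force: [-2.8, -0.7, 0.8]
opening: 0.0118
clock: 9.6
position: [0.6657, -0.1353, 0.1508]
ee_rot: [3.141, 0.0, 1.76]
force: [0.6, 0.0, 0.4]
opening: 0.044
```

```bash
python3 -m jog '[[0,0,-0.03,0],[0,0,-0.07,0],[0,0,-0.11,0],[0,0,-0.13,0],[0.03,0,-0.15,0.1],[0.07,0,-0.16,0.24],[0.1,0,-0.17,0.38],[0.12,0,-0.17,0.52],[0.135,0,-0.17,0.66],[0.138,0,-0.17,0.8]]' -1;python3 -m jog '[[0,0,0,0.14],[0,0,0,0.28],[0,0,0,0.42],[0,0,0,0.56],[0,0,0,0.7],[0,0,0,0.7]]' -1; python3 look.py w2 wrist,scene,side knob_grip,thumb_tab,window,catch_gap,square_jar,round_jar
```

```text
clock: 10.6
position: [0.6395, 0.0033, 0.3208]
ee_rot: [-3.141, -0.001, 0.958]
force: [-0.8, 0.3, 0.5]
opening: 0.088
clock: 11.2
position: [0.6397, 0.0004, 0.3207]
ee_rot: [3.141, 0.0, 0.259]
force: [0.3, -0.0, -0.1]
opening: 0.0878
[6.397e-01 4.000e-04 3.207e-01] [3.141 0.    0.263] 0.08845787726984844
wrist knob_grip 0.74 318 224 [ 0.6397 -0.0007  0.17  ]
wrist thumb_tab 0.64 486 235 [ 0.6654 -0.1366  0.165 ]
wrist window 0.81 315 326 [ 0.529  -0.0268  0.124 ]
wrist catch_gap 0.68 314 400 [ 0.4678 -0.0418  0.154 ]
scene knob_grip 0.59 308 241 [0.6476 0.0038 0.17  ]
scene thumb_tab 0.83 246 229 [ 0.6678 -0.1369  0.165 ]
scene window 0.65 321 224 [ 0.5236 -0.0273  0.124 ]
scene catch_gap 0.66 326 200 [ 0.4724 -0.0407  0.154 ]
scene square_jar 0.59 329 322 [0.7049 0.0841 0.022 ]
scene square_jar 0.39 246 230 [ 0.5096 -0.249   0.022 ]
scene round_jar 0.45 268 314 [ 0.7447 -0.0422  0.022 ]
side knob_grip 0.83 310 228 [0.6293 0.0037 0.17  ]
side thumb_tab 0.75 328 188 [ 0.6731 -0.1514  0.165 ]
side window 0.79 355 251 [ 0.5152 -0.0214  0.124 ]
side catch_gap 0.89 379 246 [ 0.4619 -0.0432  0.154 ]
```

View pics/w2.png

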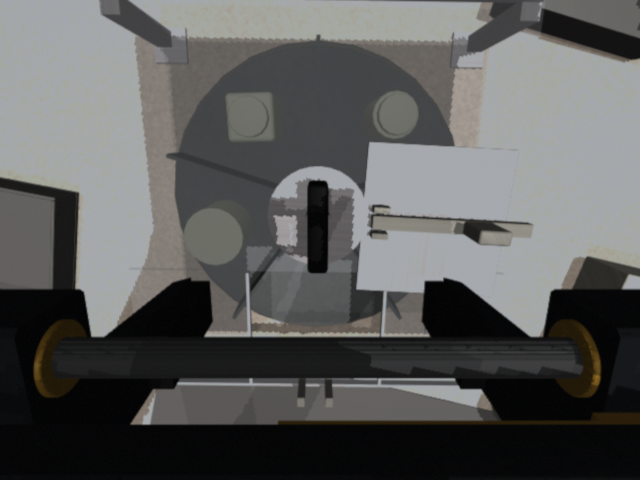

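The wrist view shows the shutter wide open to the right, with its tab at (490,232), at about 1.5 rad. The knob is at (318,226), in line with the image's vertical axis. The square jar is rear-left at (250,117) and the round jar rear-right at (396,115).

```bash
python3 - <<'E'
from h import *
ax=np.array([.639,0]);f=np.pi+.257
for u,v,z in((250,117,.108),(396,115,.114)):
    p=onplane("wrist",u,v,z);r=p[:2]-ax;a=np.arctan2(r[1],r[0]);print(p,np.hypot(*r),f-a,(f-a)-2*np.pi)
E
python3 -m jog '[[0,0,0.03,0],[0,0,0.07,0],[0,0,0.11,0],[0,0,0.14,0],[0,0,0.16,0],[0,0,0.167,0],[0,0,0.167,0]]' -0.1;python3 -m jog '[[0,0,0,0],[0,0,0,0],[0,0,0,0],[0,0,0,0],[0,0,0,0],[0,0,0,0],[0,0,0,0],[0,0,0,0]]' 1
```

```text
[0.70618131 0.08035787 0.108     ] 0.1047411856448668 2.5241219668281065 -3.7590633403514797
[ 0.74099357 -0.04519095  0.114     ] 0.11155675608502147 3.8156740559170057 -2.4675112512625805
clock: 12.95
position: [0.6394, 0.0002, 0.1532]
ee_rot: [-3.142, 0.001, 0.26]
force: [1.2, -0.0, -0.1]
opening: 0.0484
clock: 13.75
position: [0.6401, 0.0, 0.1543]
ee_rot: [3.141, -0.001, 0.26]
force: [-0.0, -0.7, 5.4]
opening: 0.0161
```

```bash
python3 -m jog '[[0,0,0,-0.02],[0,0,0,-0.06],[0,0,0,-0.12],[0,0,0,-0.2],[0,0,0,-0.29],[0,0,0,-0.38],[0,0,0,-0.47],[0,0,0,-0.56],[0,0,0,-0.65],[0,0,0,-0.74]]' 1; python3 -m jog '[[0,0,0,-0.09],[0,0,0,-0.18],[0,0,0,-0.27],[0,0,0,-0.36],[0,0,0,-0.45],[0,0,0,-0.54],[0,0,0,-0.63],[0,0,0,-0.72],[0,0,0,-0.81],[0,0,0,-0.9]]' 1; python3 -m jog '[[0,0,0,-0.09],[0,0,0,-0.18],[0,0,0,-0.27],[0,0,0,-0.36],[0,0,0,-0.45],[0,0,0,-0.54],[0,0,0,-0.63],[0,0,0,-0.71],[0,0,0,-0.77],[0,0,0,-0.81]]' 1;python3 -m jog '[[0,0,0,-0.03],[0,0,0,-0.05],[0,0,0,-0.06],[0,0,0,-0.07],[0,0,0,-0.07]]' 1
```

```text
clock: 14.75
position: [0.639, 0.0016, 0.1543]
ee_rot: [-3.139, -0.001, 1.004]
force: [-5.3, 2.1, 9.3]
opening: 0.0159
clock: 15.75
position: [0.6367, 0.0018, 0.1543]
ee_rot: [-3.136, -0.004, 1.904]
force: [-13.3, 3.1, 16.0]
opening: 0.0159
clock: 16.75
position: [0.6352, 0.0005, 0.1542]
ee_rot: [-3.138, -0.009, 2.712]
force: [-19.1, 1.8, 19.6]
opening: 0.0161
clock: 17.25
position: [0.6351, 0.0003, 0.1542]
ee_rot: [-3.138, -0.009, 2.78]
force: [-17.7, 0.5, 19.7]
opening: 0.0157
```

```bash
python3 -m jog '[[0,0,0,0],[0,0,0,0],[0,0,0,0],[0,0,0,0]]' -0.3;python3 -m jog '[[0,0,-0.03,0],[0,0,-0.07,0],[0,0,-0.11,0],[-0.01,0,-0.15,-0.1],[-0.03,0,-0.17,-0.22],[-0.04,0,-0.17,-0.34],[-0.04,0,-0.17,-0.46],[-0.04,0,-0.17,-0.56],[-0.04,0,-0.17,-0.62],[-0.04,0,-0.17,-0.62]]' -1; python3 look.py w3 wrist,scene,side knob_grip,window,square_jar,order_tray
python3 - <<'E'
from h import *
C=calibration("wrist");print(np.linalg.inv(np.array(C["camera_from_world"])).round(3))
E
```

```text
clock: 17.65
position: [0.6398, 0.0003, 0.1535]
ee_rot: [3.142, -0.0, 2.78]
force: [0.3, 0.1, -0.2]
opening: 0.0455
clock: 18.65
position: [0.6772, -0.014, 0.3234]
ee_rot: [3.141, -0.0, -2.883]
force: [-0.8, 0.5, -0.5]
opening: 0.0882
[ 0.6771 -0.0139  0.3235] [ 3.141 -0.    -2.885] 0.08831582139040331
wrist knob_grip 0.59 344 178 [ 0.6375 -0.002   0.17  ]
wrist window 0.79 349 34 [ 0.5271 -0.0264  0.124 ]
wrist square_jar 0.63 338 66 [ 0.5346 -0.0279  0.022 ]
scene knob_grip 0.64 309 241 [0.6472 0.006  0.17  ]
scene window 0.6 321 224 [ 0.5229 -0.0277  0.124 ]
scene order_tray 0.85 503 314 [0.4876 0.4042 0.    ]
side knob_grip 0.56 311 225 [ 0.6328 -0.0074  0.17  ]
side window 0.59 355 247 [ 0.5209 -0.0333  0.124 ]
side square_jar 0.74 350 274 [ 0.5285 -0.0227  0.022 ]
side order_tray 0.89 277 425 [0.4725 0.3933 0.    ]
[[-0.255 -0.935 -0.247  0.615]
 [ 0.967 -0.247 -0.066 -0.031]
 [ 0.001 -0.255  0.967  0.47 ]
 [ 0.     0.     0.     1.   ]]
```

View pics/w3.png

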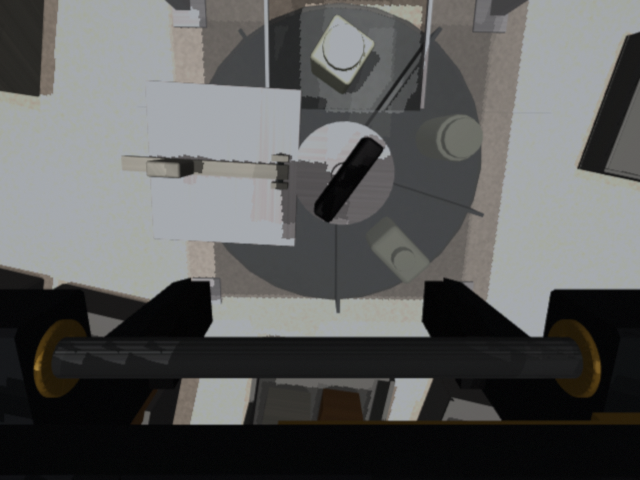

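The wrist view shows the square jar under the open window at (343,48), turned about 36° from radial. The other three packs are standing. I'll move over the jar with the matching yaw and check.

```bash
python3 -m jog '[[0.03,0.004,0.0,0.1],[0.07,0.01,0.0,0.2],[0.11,0.017,0,0.3],[0.135,0.021,0,0.4],[0.143,0.023,0.03,0.5],[0.143,0.023,0.06,0.6],[0.143,0.023,0.09,0.62],[0.143,0.023,0.11,0.62],[0.143,0.023,0.11,0.62]]' -1; python3 look.py w4 wrist window,square_jar
python3 - <<'E'
from h import *
m=cut_out("square_jar","wrist")
for q in m[:2]: print(q["confidence"],q["extent"],cv2.minAreaRect(np.argwhere(q["pixels"])[:,::-1].astype(np.float32)))
E
```

```text
clock: 20.3
position: [0.5311, -0.0281, 0.2114]
ee_rot: [-3.14, -0.005, 2.78]
force: [-1.1, -0.1, 0.4]
opening: 0.0878
[ 0.5323 -0.0281  0.2131] [-3.141e+00 -2.000e-03  2.780e+00] 0.08780383694643598
wrist square_jar 0.69 317 218 [ 0.5348 -0.0288  0.022 ]
0.7 [318.9, 231.7, 66.6, 78.7] ((317.52294921875, 232.14207458496094), (75.98726654052734, 62.35309982299805), 87.95458984375)
```

View pics/w4.png

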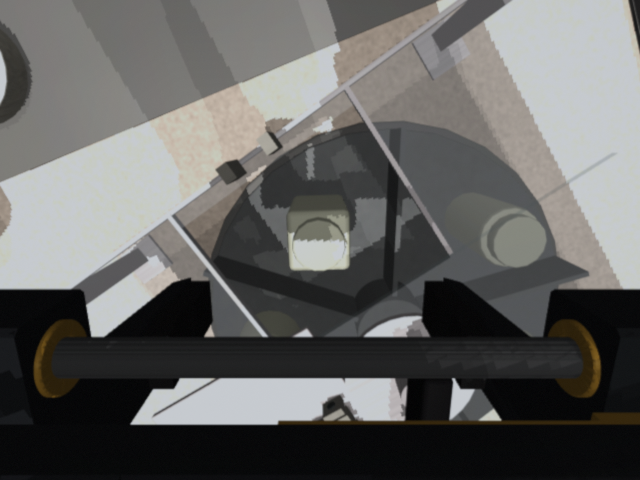

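The jar is square to the jaws at (319,235) and centred within about 2 mm. I'll descend through the window and grip it.

```bash
python3 -m jog '[[-0.002,0,0.02,0],[-0.004,0,0.05,0],[-0.004,0,0.08,0],[-0.004,0,0.1,0],[-0.004,0,0.115,0],[-0.004,0,0.127,0],[-0.004,0,0.135,0],[-0.004,0,0.139,0],[-0.004,0,0.139,0]]' -0.45; python3 -m jog '[[0,0,0,0],[0,0,0,0],[0,0,0,0],[0,0,0,0],[0,0,0,0],[0,0,0,0]]' 1
```

```text
clock: 21.4
position: [0.5369, -0.0296, 0.0748]
ee_rot: [3.142, 0.0, 2.78]
force: [-0.1, 0.6, -0.5]
opening: 0.0638
clock: 22.0
position: [0.5372, -0.0295, 0.0752]
ee_rot: [3.141, 0.001, 2.78]
force: [-0.5, 1.3, 5.4]
opening: 0.0437
```

```bash
python3 -m jog '[[0,0,-0.005,0],[0,0,-0.02,0],[0,0,-0.04,0],[0,0,-0.06,0],[0,0,-0.085,0],[0,0,-0.11,0],[0,0,-0.135,0],[0,0,-0.155,0],[0,0,-0.165,0],[0,0,-0.165,0]]' 1; python3 - <<'E'
from h import *
s=state();p=s["position"];y=s["ee_rot"][2];print(s["opening"],s["force"])
for c in("scene","side"):
    im,d=grab_frame(c);save("tray"+c,im);C=calibration(c)
    for t,z in(("order_tray",0),("carton",.004)):
        for q in spot_point(t,c)[:1]: print(c,t,q["confidence"],onplane(c,*q["point"],z,C).round(3))
    m=cut_out("order_tray",c)[0]["pixels"]
    vv,uu=np.nonzero(m&(d>0))
    P=np.array([world(c,u,v,d[v,u],C) for v,u in zip(vv,uu)])
    r=P[(P[:,2]>.035)&(P[:,2]<.055)];f=P[P[:,2]<.012]
    print(c,len(r),cv2.minAreaRect(r[:,:2].astype(np.float32)),"floor",f.mean(0),cv2.minAreaRect(f[:,:2].astype(np.float32)))
    m=cut_out("carton",c)[0]["pixels"]
    vv,uu=np.nonzero(m&(d>0));P=np.array([world(c,u,v,d[v,u],C) for v,u in zip(vv,uu)]);P=P[P[:,2]>.048]
    print("carton",cv2.minAreaRect(P[:,:2].astype(np.float32)))
g=np.array([.495,.345,.24])
d=g-p;print(p,d[0]*np.cos(y)+d[1]*np.sin(y),d[0]*np.sin(y)-d[1]*np.cos(y),-d[2])
E
```

```text
clock: 23.0
position: [0.5371, -0.0296, 0.2405]
ee_rot: [3.141, 0.002, 2.78]
force: [0.1, 0.2, -3.6]
opening: 0.0438
0.04375610280810352 [ 0.12892545  0.24428411 -3.60589859]
scene order_tray 0.82 [0.492 0.404 0.   ]
scene carton 0.8 [0.47  0.474 0.004]
scene 1125 ((0.48532623052597046, 0.4001871347427368), (0.158035546541214, 0.24029919505119324), 3.3138177394866943) floor [0.47792588 0.38000915 0.00458385] ((0.4585517644882202, 0.39825767278671265), (0.21316616237163544, 0.25302162766456604), 3.7489092350006104)
carton ((0.47138598561286926, 0.47020238637924194), (0.059598736464977264, 0.10430523008108139), 89.95278930664062)
side order_tray 0.97 [0.475 0.394 0.   ]
side carton 0.82 [0.463 0.471 0.004]
side 1058 ((0.48401501774787903, 0.3978445827960968), (0.15149709582328796, 0.24012631177902222), 3.3896565437316895) floor [0.49280354 0.37490981 0.00501878] ((0.49305659532546997, 0.3890507221221924), (0.16854296624660492, 0.2592228949069977), 3.1714799404144287)
carton ((0.4680785834789276, 0.46835264563560486), (0.060543183237314224, 0.10129614174365997), 89.33129119873047)
[ 0.5371051  -0.02961166  0.24053393] 0.17196647091979234 0.3354612714165301 0.0005339334996369849
```

View pics/trayside.png

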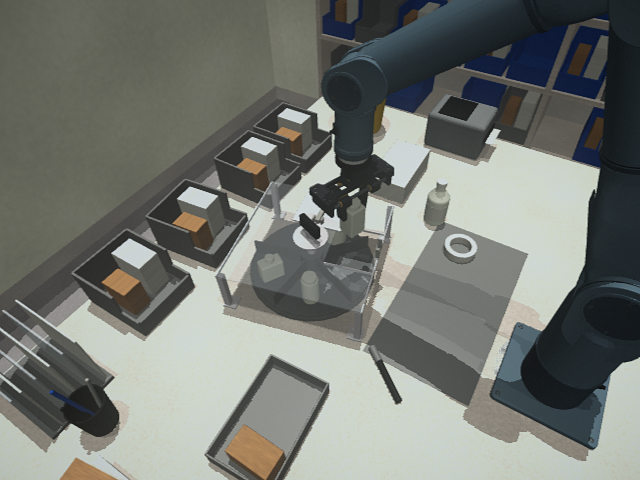

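The side view shows the jar held above the window, the carousel packs standing, and the tray's -y half clear around (290,395). The tray centre is (0.485, 0.399) at 3.3°. I'll carry the jar to (0.488, 0.344).

```bash
python3 -m jog '[[0.008,0.015,0,0],[0.025,0.045,0,0],[0.046,0.085,0,0],[0.067,0.125,0,0],[0.088,0.165,0,0],[0.11,0.205,0,0],[0.13,0.243,0,0],[0.15,0.28,0,0],[0.166,0.31,0,0],[0.175,0.327,0,0]]' 1; python3 -m jog '[[0.003,0.005,0.01,0],[0.003,0.005,0.04,0],[0.003,0.005,0.07,0],[0.003,0.005,0.1,0],[0.003,0.005,0.125,0],[0.003,0.005,0.145,0],[0.003,0.005,0.158,0],[0.003,0.005,0.165,0],[0.003,0.005,0.17,0],[0.003,0.005,0.172,0]]' 1
```

```text
clock: 24.5
position: [0.4873, 0.342, 0.2396]
ee_rot: [3.14, -0.001, 2.784]
force: [-0.1, -0.6, -2.6]
opening: 0.0437
clock: 25.5
position: [0.4881, 0.3439, 0.0679]
ee_rot: [3.141, 0.0, 2.78]
force: [0.9, 0.3, -1.5]
opening: 0.0435
```

```bash
python3 -m jog '[[0,0,0.002,0],[0,0,0.004,0],[0,0,0.006,0],[0,0,0.007,0],[0,0,0.008,0],[0,0,0.009,0],[0,0,0.01,0],[0,0,0.01,0]]' 1
```

```text
clock: 26.3
position: [0.4877, 0.3439, 0.0576]
ee_rot: [-3.141, -0.0, 2.78]
force: [-0.6, -0.8, -2.6]
opening: 0.0437
```

```bash
python3 -m jog '[[0,0,0.001,0],[0,0,0.0015,0],[0,0,0.0015,0]]' 1
```

```text
clock: 26.6
position: [0.4879, 0.344, 0.0572]
ee_rot: [-3.142, 0.0, 2.78]
force: [-3.3, -1.9, 6.7]
opening: 0.0439
```

Contact: the vertical force went from -2.6 N to +6.7 N. I'll release and withdraw.

```bash
python3 -m jog '[[0,0,0,0],[0,0,0,0],[0,0,0,0],[0,0,0,0]]' -0.45; python3 -m jog '[[0,0,-0.01,0],[0,0,-0.03,0],[0,0,-0.06,0],[0,0,-0.1,0],[0,0,-0.14,0],[0,0,-0.18,0],[0,0,-0.2,0],[0,0,-0.2,0]]' -0.45; python3 look.py w5 wrist,side square_jar
python3 - <<'E'
from h import *
im,d=grab_frame("wrist");C=calibration("wrist")
m=cut_out("square_jar","wrist")[0];vv,uu=np.nonzero(m["pixels"]&(d>0))
P=np.array([world("wrist",u,v,d[v,u],C) for v,u in zip(vv,uu)]);t=P[P[:,2]>np.percentile(P[:,2],99)-.005]
print(t.mean(0),t[:,2].std())
a=cv2.imread("pics/w5.png");b=cv2.imread("pics/w5side.png");cv2.imwrite("pics/both.png",np.hstack([cv2.resize(a,(400,300)),b[180:480,150:550]]))
E
```

```text
clock: 27.0
position: [0.4878, 0.344, 0.0562]
ee_rot: [3.141, 0.0, 2.78]
force: [-0.0, -0.1, -0.4]
opening: 0.0639
clock: 27.8
position: [0.4893, 0.3452, 0.2605]
ee_rot: [3.136, 0.004, 2.78]
force: [0.9, 0.6, 0.6]
opening: 0.0637
[0.4884 0.3444 0.258 ] [3.139e+00 2.000e-03 2.780e+00] 0.06413565370182057
wrist square_jar 0.85 310 198 [0.4829 0.3425 0.022 ]
side square_jar 0.6 287 403 [0.4749 0.3496 0.022 ]
[0.48447787 0.34525938 0.09571222] 0.0007775355570123569
```

View pics/both.png

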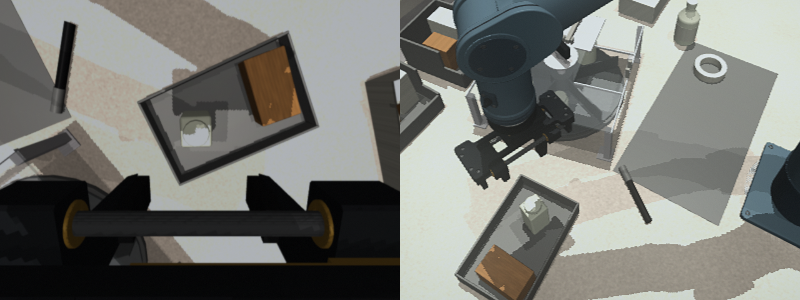

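The jar stands upright in the tray's free half: its cap top is at 0.0957 m against an expected 0.096 m, and level. The carton has not moved and the arm is clear, so I'm handing in.

```bash
python3 -c "from bench import *; print(close_job())"
```

```text
the job is handed in; nothing more can be done
None
```

The square jar is standing in the free half of the order tray, and I handed the job in at about 28 s of the 72 s allowed. The hand-in gives no verdict.

**What I did:** I lifted the latch by its tab, swung the shutter to about 1.5 rad, then let the latch down and released it. I turned the turntable 2.52 rad by its grip bar, took the jar out through the window and set it down with a light contact of about 7 N.

**Last checks:**
- **Jar:** its cap top is level at 0.0957 m (0.096 m expected). It stands near (0.485, 0.345), about 55 mm from the tray's centre towards its -y end. The side camera put it about 1 cm away from that, still well inside the tray.
- **Gripper:** it is open and raised clear, with the force reading close to zero.
- **Other packs:** all three were standing in the carousel when I last saw them, with the jar already lifted out. I did not check each one again after placing the jar.
- **Carton, spray bottle and glove box:** they look unmoved in the pictures, but I did not measure them at the end.

**One oddity:** while turning the turntable, the sideways force rose to about 19 N and the grip drifted about 4 mm. It dropped to zero on release.

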